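# Find the loose eye barrel and stand it for re-gluing

### The job

One of the four eye barrels on the bench has lost its glue. Take hold of the barrels one after another and wiggle each gently a few millimetres side to side to feel which has play in its socket, without tearing any socket block off its foam tape; then draw the loose one straight up out of its socket and lower it, spigot down, into the hole of the wooden re-glue stand until its flange lies flat on the stand, and let go. Leave the firm barrels in their sockets and do not tip a barrel over or disturb the other things on the bench.

Things in the scene. Friction and masses are not known exactly. Their poses are not given: they have to be found in the camera images.
- barrel_a: One of four identical grey printed eye barrels: upright round tube, diameter 36, 70 tall, dark lens on top, on a round flange of diameter 48, 6 thick (mm). Origin on its axis at the flange's underside, z up; top 76 mm above it. Under it a round spigot, diameter 18, 22 long, sits in its socket block block_a; flange flat on the block, so the origin starts 30 mm above the bench. About 60 to 110 g.
- barrel_b: Second barrel, same shape and origin, in block_b. Three of the four are glued in (neither look nor place tells which): such a barrel does not move in its block, and pushing or lifting it moves the block on its springy tape.
- barrel_c: Third barrel, same shape and origin, in block_c. One of the four is loose (neither look nor place tells which): its spigot stands in a 26 mm hole, so held by the tube it slides about 4 mm every way from the middle with under 3 N, then meets the hole's wall; it can be drawn straight up and out.
- barrel_d: Fourth barrel, same shape and origin, in block_d. Wiggled between about 4 N one way and 4 N the other, a glued barrel gives about 1.5 to 4 mm in all, the loose one about 8 mm.
- block_a: Black printed socket block of barrel_a, 70 x 70 mm and 30 mm tall, at any yaw, stuck to the bench with springy foam tape: it shifts about 0.25 mm per N pushed sideways or pulled up, and springs back; the tape tears off once the block is shifted 4.5 mm (18 N). Origin at the centre of its underside, z up.
- block_b: Socket block of barrel_b, the same as block_a in shape, origin and springy tape.
- block_c: Socket block of barrel_c, the same as block_a in shape, origin and springy tape.
- block_d: Socket block of barrel_d, the same as block_a in shape, origin and springy tape.
- stand_hole (a point): Centre of the mouth of the round hole in the re-glue stand, at its top face: a fixed light wooden block, 90 x 90 mm and 45 mm tall, with one straight hole, 28 mm across, 2 mm chamfer, right through it. A barrel's spigot (18 mm) drops in with 5 mm to spare all round until the flange lies on the top face.
- tape_roll: Roll of paper tape lying flat, 84 mm across, 24 mm tall; origin at the centre of its underside. Bystander, to be left alone.
- brush: Wooden-handled paint brush lying flat, 160 mm long, under 30 mm tall; origin at the centre of its underside (brush: on its length). Bystander, to be left alone.
- lens_ring: Grey printed spare ring lying flat, 30 mm across, 10 mm tall; origin at the centre of its underside. Bystander, to be left alone.
- paint_dish: Small white dish, 52 mm across, 24 mm tall; origin at the centre of its underside. Bystander, to be left alone.
Things that resemble listed ones, but are neither listed nor needed, are in the scene too. What is shaped like the part that bears barrel_d but green or red is not meant. Leave any pink look-alike of the barrel_c alone.

How it is judged:
By the outcome, as a careful person would: the job done as asked, in the order asked, and still so for the second after the job is handed in, with the robot touching nothing.
It also fails if it takes over 72 s, if anything falls off the work surface, if the arm or the gripper's body presses on something with over 40 N, if the wrist force passes 120 N, or if a joint passes its speed limit or range.

### The arm

A 7-joint arm with a two-finger parallel gripper is mounted at the origin on the work surface. World frame = base frame: x ahead of the robot, y to its left, z up, the work surface at z = 0. Lengths are in mm, angles in rad, forces in N, time in s.
With the tool pointing down it reaches from about 425 to 925 mm from the base axis. Payload 6.8 kg.
Tool frame: the origin (TCP) lies on the centre line of the jaws, within the pads' length; the fingertips stand 19 mm ahead of it and the grasp point (between the pads) is the TCP; z points along the fingers, y is the line along which they close (so a half turn about z gives the same grasp; the last joint's range is limited). The gripper opens to 85 mm and grips with 20 to 120 N. Pads are 22 mm wide; open, the fingers measure 114 mm over their backs; the gripper's body (76 mm by 85 mm) begins 54 mm behind the grasp point. The pads swing forward as they close: fully open they stand 13 mm farther back than shut.
Start: joints at [1.237, 0.477, 0.022, 1.555, -0.011, 1.109, -0.083], TCP at [151.131, -657.88, 250.308] pointing down, gripper open.
Joint ranges: [-2.96, 2.96], [-0.34, 2.1], [-1.41, 1.46], [0.24, 2.44], [-1.37, 4.51], [0.17, 1.92], [-2.96, 2.96]. Speed limits (rad/s): [2.39, 2.39, 3.14, 3.14, 3.14, 3.14, 3.14].

### API

Orientations are given as a unit quaternion [w, x, y, z].
In Python, from cell import sensors, vision, order gives the robot as it stands.
- The arm moves only by the tool step_arm, never from a script. Its argument "deltas" is a list of rows, each a list of 3 entries, a list of its own where there are three numbers: the shift along the world's x, y, z in mm, then the turn, a rotation vector about the world's x, y, z in degrees, then the finger opening in mm, from 0 to 85.4. A call has 1 to 5 rows; each row is the pose to reach, as a shift and turn from the pose commanded when the call began; what a row does not reach only later rows make up. A row lasts 1/12 s, in which the tool goes at most 41.7 mm and 7.16 degrees, less where a joint would pass 70% of its speed; a pose out of reach is approached as far as the arm can. A call with a gripper value outside its range is refused whole. The fingers move at their own pace and stop on an object; the grip force is fixed at half the most. Time passes only in rows, so rows that repeat a pose let the fingers close. It gives the time, the measured TCP pose, the force, the opening and the grip force at its end, in the units of the state.
- sensors.read_state(): the state, without advancing time (a new reading comes with each control period).
- vision.grab_frame(name): name is "scene" or "top" or "wrist"; returns a dict with "pixels" (400x640x3 uint8, red, green, blue), "fx", "fy", "cx", "cy" (pixels), "distortion" ([k1, k2, p1, p2, k3] as OpenCV has them; the pictures are not rectified), "R" (3x3) and "t" (3): a world point X has camera coordinates R X + t; the wrist camera has in their place "tool_from_camera" (4x4, takes a point from camera to tool coordinates, whose origin is the TCP and whose axes are the flange's). Camera axes: x right, y down, z forward; pixel columns grow to the right and rows downward; lengths in mm; the calibration is good to about 2 mm. A picture is of the moment at which its call begins: read the wrist's pose just before it. There is no depth.
- order.job_done(): hands the job in; it is judged then, once.
The state is a dict: "time": time; "joints": joint angles; "joint_vel": joint speeds; "joint_efforts": joint torques, N m; "tool_pos": TCP position; "ee_rot": TCP orientation; "force": force on the tool from outside, world axes, zero at the start; "moment": the same for the moment, N m; "opening": opening from 0.0 (shut) to 1.0 (fully open); "grasp_force": force on a finger pad.
Only numpy, scipy, OpenCV 4.12 (cv2) and the standard library are available. Lean on these libraries where they do the work, as an engineer would, in place of code of your own. Each camera call takes 0.05 s, during which the arm holds its last target. There are 200 camera calls.

## Working session

There is one attempt and no reset: what is moved stays moved. The work goes in short steps, Python scripts to look and compute and a tool call to move; the robot and the scene stay as the last step left them, time stands still between calls to the robot, and variables do not carry over. Pictures are saved under pics/ and viewed, at most 10 in all, crops included, and the job is handed in when it is done.

Besides the shell and the picture viewer there is one more tool, called after "Call:" as a command line: name --argument value ..., lists and objects as JSON in quotes. step_arm: Moves the arm, as the interface text tells. Its arguments: {"type":"object","properties":{"deltas":{"type":"array","items":{"type":"array"}}},"required":["deltas"]}

```bash
ls; mkdir -p pics; cat > h.py <<'E'
import numpy as np, cv2
from cell import sensors, vision, order
def grab(n):
    f=vision.grab_frame(n); return f
def save(f,p): cv2.imwrite('pics/'+p,cv2.cvtColor(f['pixels'],cv2.COLOR_RGB2BGR))
def ray(f,uv):
    K=np.array([[f['fx'],0,f['cx']],[0,f['fy'],f['cy']],[0,0,1.]])
    p=cv2.undistortPoints(np.array(uv,float).reshape(-1,1,2),K,np.array(f['distortion'],float)).reshape(-1,2)
    R=np.array(f['R']);t=np.array(f['t'])
    return -R.T@t,(R.T@np.c_[p,np.ones(len(p))].T).T
def onplane(f,uv,z):
    c,d=ray(f,uv); return c+d*((z-c[2])/d[:,2:3])
E
python3 - <<'E'
from h import *
s=sensors.read_state();print(s)
for n in('top','scene'):
    f=grab(n);save(f,n+'1.png');print(n,-np.array(f['R']).T@f['t'],f['fx'],np.array(f['R']).round(2).tolist())
E
```

```text
pics
{'time': 0.0, 'joints': array([ 1.23687865,  0.47781753,  0.02234968,  1.55643569, -0.01151272,
        1.10934018, -0.08310834]), 'joint_vel': array([-2.69654649e-05,  1.03191747e-03, -5.06517349e-04,  1.48968788e-03,
       -2.36274153e-04, -3.28294929e-04, -8.18375333e-06]), 'joint_efforts': array([-1.63935107e-03, -5.96456265e+01,  1.60741836e+00, -2.81199056e+01,
        1.24703109e-02,  9.26051434e-03,  1.25069900e-05]), 'tool_pos': array([ 150.99373079, -657.31728957,  249.32086974]), 'ee_rot': array([-9.20422788e-04,  9.93632192e-01,  1.12668502e-01, -1.71431872e-04]), 'force': array([-0.57315129, -0.11591441,  0.35341284]), 'moment': array([-0.01954861,  0.0311647 , -0.03274967]), 'grasp_force': 0.0, 'opening': 1.0024242704079116}
top [ 271.90969535   35.85893684 1111.20062047] 411.9319520964023 [[0.0, -1.0, 0.02], [-0.99, -0.01, -0.15], [0.15, -0.02, -0.99]]
scene [ 761.72099212 -357.0841265   877.20450013] 412.5544111102195 [[0.77, 0.64, 0.0], [0.55, -0.66, -0.51], [-0.32, 0.4, -0.86]]
```

View pics/top1.png

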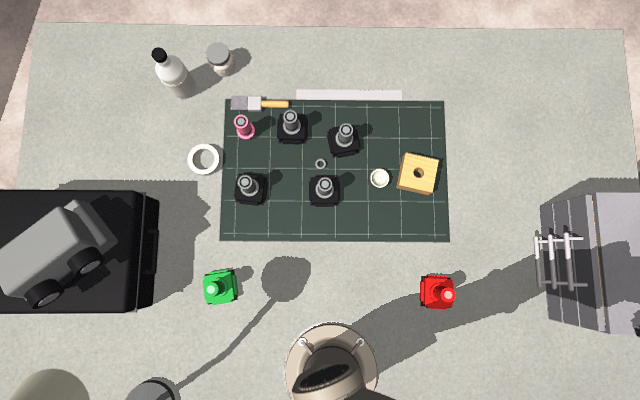

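View pics/scene1.png

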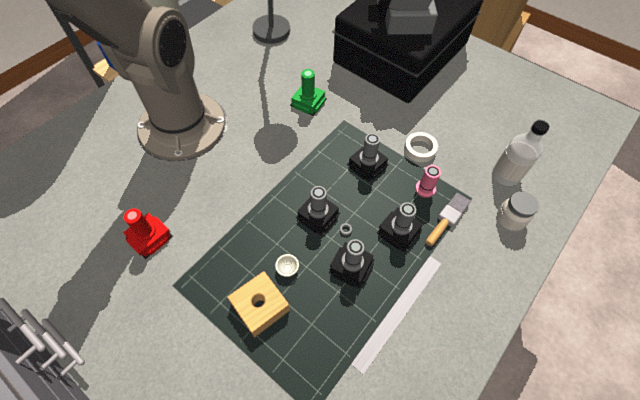

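Top view: barrels (lens tops) at about (291,116), (346,130), (247,181), (323,183), stand hole (418,173), dish (380,178), ring (320,163), brush (260,103), tape roll (203,159). Scene view: the same tops at (408,209), (355,246), (372,140), (319,192), hole (258,300).

```bash
cat > m.py <<'E'
from h import *
f={n:grab(n) for n in('top','scene')}
seeds={'top':[(291,116),(346,130),(247,181),(323,183),(418,173)],'scene':[(408,209),(355,246),(372,140),(319,192),(258,300)]}
crops=[]
P={}
for n in f:
    g=cv2.cvtColor(f[n]['pixels'],cv2.COLOR_RGB2GRAY); P[n]=[]
    for i,(u,v) in enumerate(seeds[n]):
        w=14; U=cv2.resize(g[v-w:v+w+1,u-w:u+w+1],None,fx=5,fy=5,interpolation=cv2.INTER_CUBIC)
        c=U[50:95,50:95]; t=(int(c.min())+int(c.max()))/2
        m=(U<t).astype(np.uint8)
        k,l,st,ce=cv2.connectedComponentsWithStats(m)
        # small dark blob nearest centre
        j=min((j for j in range(1,k) if 60<st[j,4]<4000),key=lambda j:np.hypot(*(ce[j]-72)),default=None)
        p=(np.array(ce[j])+.5)/5-.5+[u-w,v-w] if j else None
        P[n].append(p); print(n,i,p,st[j] if j else None,t)
        V=cv2.cvtColor(U,cv2.COLOR_GRAY2BGR)
        if j: V[l==j,2]=255
        crops.append(V)
a=np.vstack([np.hstack(crops[:5]),np.hstack(crops[5:])]);cv2.imwrite('pics/crops.png',a)
for i in range(5):
    c1,d1=ray(f['top'],P['top'][i]);c2,d2=ray(f['scene'],P['scene'][i]);d1=d1[0];d2=d2[0]
    s=np.linalg.lstsq(np.c_[d1,-d2],c2-c1,rcond=None)[0]
    z=45 if i==4 else 106
    print(i,((c1+d1*s[0]+c2+d2*s[1])/2).round(1),np.linalg.norm(c1+d1*s[0]-c2-d2*s[1]).round(1),onplane(f['top'],P['top'][i],z)[0].round(1),onplane(f['scene'],P['scene'][i],z)[0].round(1))
E
python3 m.py
```

```text
top 0 [289.70852858 116.24592315] [  40   48   53   50 1067] 119.0
top 1 [345.73506494 129.49981447] [  45   44   53   51 1078] 117.0
top 2 [244.54604905 181.57947321] [  33   49   54   53 1101] 118.0
top 3 [324.68218695 183.76313933] [  54   50   54   53 1134] 123.0
top 4 [416.76552288 172.93251634] [  48   46   40   47 1224] 130.5
scene 0 [407.67472678 208.96803279] [  39   44   64   56 1464] 135.0
scene 1 [355.28953069 246.6387485 ] [  40   44   68   62 1662] 134.5
scene 2 [372.24841549 138.41742958] [  44   41   59   46 1136] 144.0
scene 3 [318.13600583 192.13892128] [  38   46   61   54 1372] 140.0
scene 4 [257.9986456  302.90293454] [  42   65   59   40 1329] 78.0
0 [640.7 106.7 106.6] 1.3 [640.4 106.3 106. ] [641.  107.6 106. ]
1 [606.9 -35.8 107.3] 1.1 [607.  -36.3 106. ] [607.  -34.8 106. ]
2 [470.5 215.3 107.4] 1.3 [470.3 215.  106. ] [470.4 216.9 106. ]
3 [466.5  16.9 107.5] 1.0 [466.4  16.5 106. ] [466.2  18.1 106. ]
4 [ 512.3 -233.2   29.9] 1.6 [ 509.4 -228.9   45. ] [ 516.3 -236.    45. ]
```

View pics/crops.png

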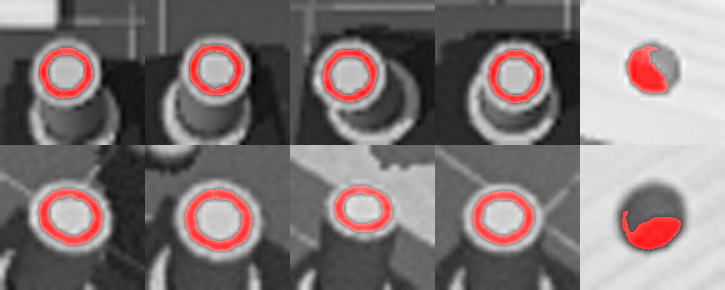

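The four lens rings triangulate to z ≈ 107 (expected 106), so the barrel positions are good. The hole needs a better threshold later. Starting the move.

Call:
step_arm --deltas '[[[30, 22, 0], [0, 0, 0], 85], [[60, 44, 0], [0, 0, 0], 85], [[90, 66, 0], [0, 0, 0], 85], [[120, 88, 0], [0, 0, 0], 85], [[150, 110, 0], [0, 0, 0], 85]]'

```text
time: 0.62
tool_pos: [302.2, -546.6, 250.2]
ee_rot: [-0.0, 0.994, 0.113, -0.0]
force: [0.7, 0.8, -0.6]
opening: 0.999
grasp_force: 0.0
```

Call:
step_arm --deltas '[[[24, 18, 0], [0, 0, 0], 85], [[48, 36, 0], [0, 0, 0], 85], [[72, 54, 0], [0, 0, 0], 85], [[96, 72, 0], [0, 0, 0], 85], [[120, 90, 0], [0, 0, 0], 85]]'

```text
time: 1.03
tool_pos: [422.1, -456.8, 250.2]
ee_rot: [-0.0, 0.994, 0.113, -0.0]
force: [0.6, -0.4, -1.3]
opening: 0.995
grasp_force: 0.0
```

Call:
step_arm --deltas '[[[13, 28, 0], [0, 0, 0], 85], [[26, 56, 0], [0, 0, 0], 85], [[39, 84, 0], [0, 0, 0], 85], [[52, 112, 0], [0, 0, 0], 85], [[65, 140, 0], [0, 0, 0], 85]]'

```text
time: 1.45
tool_pos: [486.4, -316.4, 250.2]
ee_rot: [-0.0, 0.994, 0.113, -0.0]
force: [-0.2, -0.0, 0.0]
opening: 0.997
grasp_force: 0.0
```

Call:
step_arm --deltas '[[[12, 28, 0], [0, 0, 0], 85], [[24, 56, 0], [0, 0, 0], 85], [[36, 84, 0], [0, 0, 0], 85], [[48, 112, 0], [0, 0, 0], 85], [[60, 140, 0], [0, 0, 0], 85]]'

```text
time: 1.87
tool_pos: [546.4, -176.5, 250.3]
ee_rot: [0.0, 0.994, 0.113, -0.0]
force: [-0.1, 0.2, 0.8]
opening: 0.995
grasp_force: 0.0
```

Call:
step_arm --deltas '[[[12, 28, 0], [0, 0, 0], 85], [[24, 56, 0], [0, 0, 0], 85], [[36, 84, 0], [0, 0, 0], 85], [[48, 112, 0], [0, 0, 0], 85], [[60.5, 140.5, 0], [0, 0, 0], 85]]'

```text
time: 2.28
tool_pos: [606.8, -36.2, 250.2]
ee_rot: [0.0, 0.994, 0.112, -0.0]
force: [-0.0, -0.7, 0.7]
opening: 0.994
grasp_force: 0.0
```

Call:
step_arm --deltas '[[[0, 0, 0], [0, 0, 0], 85], [[0, 0, -20], [0, 0, 0], 85], [[0, 0, -45], [0, 0, 0], 85], [[0, 0, -70], [0, 0, 0], 85], [[0, 0, -80], [0, 0, 0], 85]]'

```text
time: 2.7
tool_pos: [604.6, -37.7, 166.9]
ee_rot: [-0.0, 0.994, 0.113, -0.002]
force: [-0.5, -0.7, -1.7]
opening: 0.993
grasp_force: 0.0
```

```bash
python3 - <<'E'
from h import *
s=sensors.read_state();print(s['tool_pos'],s['ee_rot'])
f=grab('wrist');save(f,'w1.png');print(np.array(f['tool_from_camera']).round(3).tolist(),f['fx'],f['cx'],f['cy'])
g=grab('top');save(g,'top2.png')
E
```

```text
[604.5755222  -37.65144903 166.92988913] [-2.03318765e-04  9.93623795e-01  1.12719104e-01 -2.47320764e-03]
[[-0.0, -0.954, -0.3, 77.173], [1.0, -0.001, 0.0, 0.273], [-0.001, -0.3, 0.954, -122.847], [0.0, 0.0, 0.0, 1.0]] 338.92036138044523 326.9439749529018 197.76714034669058
```

View pics/w1.png

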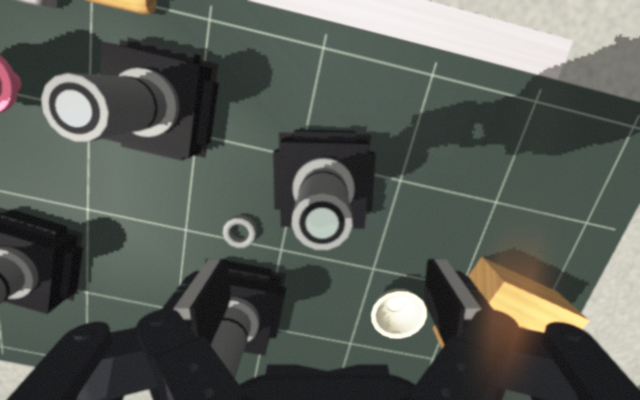

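The wrist view shows the target barrel's lens at about (323,222), between the open fingers, with a clear approach. Checking it numerically and settling.

```bash
cat >> h.py <<'E'
from scipy.spatial.transform import Rotation as Ro
def wrist():
    s=sensors.read_state(); f=grab('wrist')
    q=s['ee_rot'];Rw=Ro.from_quat([q[1],q[2],q[3],q[0]]).as_matrix()
    T=np.array(f['tool_from_camera']);A=Rw@T[:3,:3];c=Rw@T[:3,3]+s['tool_pos']
    f['R']=A.T;f['t']=-A.T@c
    return f,s
def project(f,X):
    K=np.array([[f['fx'],0,f['cx']],[0,f['fy'],f['cy']],[0,0,1.]])
    return cv2.projectPoints(np.array(X,float).reshape(-1,1,3),cv2.Rodrigues(np.array(f['R']))[0],np.array(f['t'],float),K,np.array(f['distortion'],float))[0].reshape(-1,2)
def lens(f,uv,w=40,k=2):
    u,v=map(int,uv);g=cv2.cvtColor(f['pixels'],cv2.COLOR_RGB2GRAY)
    c=g[v-w:v+w,u-w:u+w]; m=(c<70).astype(np.uint8)
    n,l,st,ce=cv2.connectedComponentsWithStats(m)
    r=[]
    for j in range(1,n):
        x,y,ww,h,a=st[j]
        if x>0 and y>0 and x+ww<2*w and y+h<2*w and a>60 and .7<ww/h<1.4: r.append((x+ww/2-.5+u-w,y+h/2-.5+v-w,ww,h,a))
    return r
E
python3 - <<'E'
from h import *
f,s=wrist();print(s['tool_pos'],s['force'])
print(project(f,[607,-36,106]))
for r in lens(f,(323,222)): print(r,onplane(f,r[:2],106))
E
```

```text
[605.08575545 -37.61865855 168.23562787] [-1.00263656 -0.04794386  1.55301748]
[[324.50848913 224.68430842]]
(np.float64(322.0), np.float64(222.0), np.int32(43), np.int32(41), np.int32(486)) [[608.32257238 -34.19393468 106.        ]]
```

Call:
step_arm --deltas '[[[1, 2, -25], [0, 0, 0], 85], [[1, 2, -50], [0, 0, 0], 85], [[1, 2, -75], [0, 0, 0], 85], [[1, 2, -85], [0, 0, 0], 60], [[1, 2, -85], [0, 0, 0], 46]]'

```text
time: 3.27
tool_pos: [606.9, -35.5, 84.3]
ee_rot: [-0.0, 0.994, 0.113, -0.001]
force: [-0.1, -0.2, -0.4]
opening: 0.744
grasp_force: 0.0
```

Call:
step_arm --deltas '[[[0, 0, 0], [0, 0, 0], 42], [[0, 0, 0], [0, 0, 0], 38], [[0, 0, 0], [0, 0, 0], 34], [[0, 0, 0], [0, 0, 0], 30], [[0, 0, 0], [0, 0, 0], 30]]'

```text
time: 3.68
tool_pos: [609.2, -34.4, 87.7]
ee_rot: [-0.0, 0.994, 0.113, 0.002]
force: [-1.4, 3.0, 7.6]
opening: 0.405
grasp_force: 58.9
```

Call:
step_arm --deltas '[[[0, 0, 0], [0, 0, 0], 30], [[0, 0, 0], [0, 0, 0], 30], [[0, 0, 0], [0, 0, 0], 30]]'

```text
time: 3.93
tool_pos: [609.2, -34.3, 87.7]
ee_rot: [-0.0, 0.994, 0.113, 0.002]
force: [-2.3, 2.0, 7.3]
opening: 0.407
grasp_force: 58.9
```

Call:
step_arm --deltas '[[[0, 0.7, 0], [0, 0, 0], 30], [[0, 1.5, 0], [0, 0, 0], 30], [[0, 1.5, 0], [0, 0, 0], 30], [[0, 1.5, 0], [0, 0, 0], 30]]'

```text
time: 4.27
tool_pos: [609.2, -33.8, 87.7]
ee_rot: [0.0, 0.994, 0.113, 0.002]
force: [-1.1, 0.5, 6.9]
opening: 0.408
grasp_force: 59.0
```

Call:
step_arm --deltas '[[[0, -1, 0], [0, 0, 0], 30], [[0, -2, 0], [0, 0, 0], 30], [[0, -3, 0], [0, 0, 0], 30], [[0, -3, 0], [0, 0, 0], 30], [[0, -3, 0], [0, 0, 0], 30]]'

```text
time: 4.68
tool_pos: [609.2, -35.0, 87.7]
ee_rot: [-0.001, 0.994, 0.113, 0.002]
force: [-1.7, 3.8, 7.5]
opening: 0.407
grasp_force: 59.2
```

Call:
step_arm --deltas '[[[0, 2, 0], [0, 0, 0], 30], [[0, 4, 0], [0, 0, 0], 30], [[0, 6, 0], [0, 0, 0], 30], [[0, 6, 0], [0, 0, 0], 30], [[0, 6, 0], [0, 0, 0], 30]]'

```text
time: 5.1
tool_pos: [609.1, -32.6, 87.7]
ee_rot: [0.001, 0.994, 0.112, 0.002]
force: [-1.0, -3.0, 6.3]
opening: 0.41
grasp_force: 59.4
```

Call:
step_arm --deltas '[[[0, -2, 0], [0, 0, 0], 30], [[0, -4, 0], [0, 0, 0], 30], [[0, -6, 0], [0, 0, 0], 30], [[0, -6, 0], [0, 0, 0], 30], [[0, -6, 0], [0, 0, 0], 30]]'

```text
time: 5.52
tool_pos: [609.2, -35.0, 87.7]
ee_rot: [-0.001, 0.994, 0.113, 0.002]
force: [-1.4, 3.8, 5.9]
opening: 0.409
grasp_force: 59.5
```

Barrel 1 behaves like a spring: about 2.8 N/mm, or 2.9 mm over ±4 N. That means glued. On to the next, near (468,18).

Call:
step_arm --deltas '[[[0, 3, 0], [0, 0, 0], 30], [[0, 3, 0], [0, 0, 0], 60], [[0, 3, 0], [0, 0, 0], 85], [[0, 3, 0], [0, 0, 0], 85], [[0, 3, 15], [0, 0, 0], 85]]'

```text
time: 5.93
tool_pos: [605.7, -34.5, 98.1]
ee_rot: [-0.0, 0.994, 0.112, -0.002]
force: [-1.1, -0.7, -0.8]
opening: 0.948
grasp_force: 0.0
```

Call:
step_arm --deltas '[[[0, 0, 25], [0, 0, 0], 85], [[0, 0, 60], [0, 0, 0], 85], [[-35, 13, 60], [0, 0, 0], 85], [[-70, 26, 60], [0, 0, 0], 85], [[-105, 39, 60], [0, 0, 0], 85]]'

```text
time: 6.35
tool_pos: [501.9, 5.0, 160.8]
ee_rot: [0.0, 0.994, 0.112, 0.001]
force: [-0.6, 0.4, 0.7]
opening: 1.0
grasp_force: 0.0
```

Call:
step_arm --deltas '[[[-34.5, 13.5, 0], [0, 0, 0], 85], [[-34.5, 13.5, 0], [0, 0, 0], 85], [[-34.5, 13.5, 0], [0, 0, 0], 85]]'

```text
time: 6.6
tool_pos: [466.5, 18.8, 160.5]
ee_rot: [0.0, 0.994, 0.113, -0.0]
force: [1.1, 0.2, 1.3]
opening: 0.993
grasp_force: 0.0
```

```bash
python3 - <<'E'
from h import *
f,s=wrist();print(s['tool_pos'],s['force']);save(f,'w2.png')
for X in([468,18,106],[642,108,106],[472,217,106]):
  p=project(f,X)[0];print(p)
  if 40<p[0]<600 and 40<p[1]<360:
    for r in lens(f,p): print(r,onplane(f,r[:2],106))
E
```

```text
[466.5348031   18.77929129 160.48767833] [1.10133726 0.20525448 1.309571  ]
[328.21050793 231.80159941]
(np.float64(326.0), np.float64(232.0), np.int32(45), np.int32(41), np.int32(471)) [[467.60034482  19.19270535 106.        ]]
[ 209.70220074 -198.73138257]
[-34.17381643 146.90579003]
```

Call:
step_arm --deltas '[[[0, 0.5, -25], [0, 0, 0], 85], [[0, 0.5, -50], [0, 0, 0], 85], [[0, 0.5, -72], [0, 0, 0], 85], [[0, 0.5, -75], [0, 0, 0], 60], [[0, 0.5, -75], [0, 0, 0], 46]]'

```text
time: 7.07
tool_pos: [468.5, 18.6, 84.3]
ee_rot: [-0.0, 0.994, 0.112, -0.001]
force: [0.3, 0.4, 1.6]
opening: 0.743
grasp_force: 0.0
```

Call:
step_arm --deltas '[[[0, 0, 0], [0, 0, 0], 42], [[0, 0, 0], [0, 0, 0], 38], [[0, 0, 0], [0, 0, 0], 34], [[0, 0, 0], [0, 0, 0], 30], [[0, 0, 0], [0, 0, 0], 30]]'

```text
time: 7.48
tool_pos: [469.5, 19.5, 86.7]
ee_rot: [-0.0, 0.994, 0.113, 0.002]
force: [-0.1, 0.9, 8.0]
opening: 0.408
grasp_force: 59.2
```

Call:
step_arm --deltas '[[[0, 1.5, 0], [0, 0, 0], 30], [[0, 3, 0], [0, 0, 0], 30], [[0, 3, 0], [0, 0, 0], 30], [[0, 3, 0], [0, 0, 0], 30]]'

```text
time: 7.82
tool_pos: [469.4, 20.9, 86.6]
ee_rot: [0.001, 0.994, 0.112, 0.001]
force: [0.0, -4.2, 6.7]
opening: 0.409
grasp_force: 59.6
```

Call:
step_arm --deltas '[[[0, -2, 0], [0, 0, 0], 30], [[0, -4, 0], [0, 0, 0], 30], [[0, -6, 0], [0, 0, 0], 30], [[0, -6, 0], [0, 0, 0], 30], [[0, -6, 0], [0, 0, 0], 30]]'

```text
time: 8.23
tool_pos: [469.5, 18.0, 86.7]
ee_rot: [-0.001, 0.994, 0.113, 0.002]
force: [-1.1, 4.8, 6.5]
opening: 0.409
grasp_force: 59.6
```

2.9 mm between −4.2 N and +4.8 N: glued too. Next: (642,108).

Call:
step_arm --deltas '[[[0, 3, 0], [0, 0, 0], 30], [[0, 3, 0], [0, 0, 0], 60], [[0, 3, 0], [0, 0, 0], 85], [[0, 3, 0], [0, 0, 0], 85], [[0, 3, 15], [0, 0, 0], 85]]'

```text
time: 8.65
tool_pos: [466.3, 18.5, 98.6]
ee_rot: [0.0, 0.994, 0.113, -0.002]
force: [-0.7, -0.6, 0.0]
opening: 0.947
grasp_force: 0.0
```

Call:
step_arm --deltas '[[[0, 0, 25], [0, 0, 0], 85], [[0, 0, 60], [0, 0, 0], 85], [[30, 15, 60], [0, 0, 0], 85], [[60, 30, 60], [0, 0, 0], 85], [[90, 45, 60], [0, 0, 0], 85]]'

```text
time: 9.07
tool_pos: [559.5, 63.8, 161.5]
ee_rot: [0.0, 0.994, 0.112, 0.001]
force: [0.1, -0.4, -0.6]
opening: 0.995
grasp_force: 0.0
```

Call:
step_arm --deltas '[[[30, 15, 0], [0, 0, 0], 85], [[60, 30, 0], [0, 0, 0], 85], [[84.5, 44.5, 0], [0, 0, 0], 85], [[84.5, 44.5, 0], [0, 0, 0], 85], [[84.5, 44.5, 0], [0, 0, 0], 85]]'

```text
time: 9.48
tool_pos: [642.9, 109.3, 159.5]
ee_rot: [-0.0, 0.994, 0.113, -0.0]
force: [-0.6, -0.7, -0.6]
opening: 0.995
grasp_force: 0.0
```

```bash
python3 - <<'E'
from h import *
f,s=wrist();print(s['tool_pos'],s['force'])
for X in([642,108,106],):
  p=project(f,X)[0];print(p)
  for r in lens(f,p): print(r,onplane(f,r[:2],106))
E
```

```text
[642.90511448 109.31357825 159.49932373] [-0.63107415 -0.6728802  -0.63968924]
[328.29201862 236.437086  ]
(np.float64(327.0), np.float64(235.5), np.int32(45), np.int32(42), np.int32(543)) [[642.39765113 108.84161965 106.        ]]
```

Call:
step_arm --deltas '[[[0, 0, -25], [0, 0, 0], 85], [[0, 0, -50], [0, 0, 0], 85], [[0, 0, -72], [0, 0, 0], 85], [[0, 0, -75], [0, 0, 0], 60], [[0, 0, -75], [0, 0, 0], 46]]'

```text
time: 9.95
tool_pos: [640.6, 107.1, 84.1]
ee_rot: [0.001, 0.994, 0.112, -0.002]
force: [-0.1, 0.4, 0.1]
opening: 0.74
grasp_force: 0.0
```

Call:
step_arm --deltas '[[[0, 0, 0], [0, 0, 0], 42], [[0, 0, 0], [0, 0, 0], 38], [[0, 0, 0], [0, 0, 0], 34], [[0, 0, 0], [0, 0, 0], 30], [[0, 0, 0], [0, 0, 0], 30]]'

```text
time: 10.37
tool_pos: [643.8, 108.9, 87.3]
ee_rot: [-0.0, 0.994, 0.113, 0.002]
force: [-0.5, -0.8, 7.0]
opening: 0.41
grasp_force: 59.1
```

Call:
step_arm --deltas '[[[0, 1.5, 0], [0, 0, 0], 30], [[0, 3, 0], [0, 0, 0], 30], [[0, 3, 0], [0, 0, 0], 30], [[0, 3, 0], [0, 0, 0], 30]]'

```text
time: 10.7
tool_pos: [643.9, 110.1, 87.3]
ee_rot: [0.001, 0.994, 0.112, 0.001]
force: [-1.5, -3.1, 7.5]
opening: 0.409
grasp_force: 59.5
```

Call:
step_arm --deltas '[[[0, -2, 0], [0, 0, 0], 30], [[0, -4, 0], [0, 0, 0], 30], [[0, -6, 0], [0, 0, 0], 30], [[0, -6, 0], [0, 0, 0], 30], [[0, -6, 0], [0, 0, 0], 30]]'

```text
time: 11.12
tool_pos: [643.8, 107.6, 87.3]
ee_rot: [-0.001, 0.994, 0.113, 0.002]
force: [-0.3, 2.8, 5.5]
opening: 0.411
grasp_force: 59.4
```

5.9 N over 2.5 mm, about 2.4 N/mm: glued. Last barrel, at (472,217).

Call:
step_arm --deltas '[[[0, 3, 0], [0, 0, 0], 30], [[0, 3, 0], [0, 0, 0], 60], [[0, 3, 0], [0, 0, 0], 85], [[0, 3, 0], [0, 0, 0], 85], [[0, 3, 15], [0, 0, 0], 85]]'

```text
time: 11.53
tool_pos: [640.5, 107.7, 97.6]
ee_rot: [0.0, 0.994, 0.113, -0.003]
force: [-0.2, -0.5, -0.8]
opening: 0.948
grasp_force: 0.0
```

Call:
step_arm --deltas '[[[0, 0, 25], [0, 0, 0], 85], [[0, 0, 60], [0, 0, 0], 85], [[-30, 19, 60], [0, 0, 0], 85], [[-60, 38, 60], [0, 0, 0], 85], [[-90, 57, 60], [0, 0, 0], 85]]'

```text
time: 11.95
tool_pos: [552.0, 165.6, 160.9]
ee_rot: [-0.0, 0.994, 0.112, 0.001]
force: [-0.7, 0.1, -0.7]
opening: 0.999
grasp_force: 0.0
```

Call:
step_arm --deltas '[[[-30, 19, 0], [0, 0, 0], 85], [[-60, 38, 0], [0, 0, 0], 85], [[-80.5, 51.5, 0], [0, 0, 0], 85], [[-80.5, 51.5, 0], [0, 0, 0], 85], [[-80.5, 51.5, 0], [0, 0, 0], 85]]'

```text
time: 12.37
tool_pos: [471.1, 217.9, 160.5]
ee_rot: [0.0, 0.993, 0.114, 0.0]
force: [0.3, -1.1, 0.2]
opening: 0.996
grasp_force: 0.0
```

```bash
python3 - <<'E'
from h import *
f,s=wrist();print(s['tool_pos'],s['force'])
for X in([472,217,106],):
  p=project(f,X)[0];print(p)
  for r in lens(f,p): print(r,onplane(f,r[:2],106))
E
```

```text
[471.09376945 217.85830261 160.48172349] [ 0.28807997 -1.08815257  0.21474259]
[328.16867707 232.77690965]
(np.float64(326.5), np.float64(233.0), np.int32(44), np.int32(41), np.int32(472)) [[471.65282504 217.8905449  106.        ]]
```

Call:
step_arm --deltas '[[[0, 0.5, -25], [0, 0, 0], 85], [[0, 0.5, -50], [0, 0, 0], 85], [[0, 0.5, -72], [0, 0, 0], 85], [[0, 0.5, -75], [0, 0, 0], 60], [[0, 0.5, -75], [0, 0, 0], 46]]'

```text
time: 12.83
tool_pos: [472.2, 216.2, 84.1]
ee_rot: [0.001, 0.994, 0.112, -0.001]
force: [0.2, -0.3, 0.6]
opening: 0.743
grasp_force: 0.0
```

Call:
step_arm --deltas '[[[0, 0, 0], [0, 0, 0], 42], [[0, 0, 0], [0, 0, 0], 38], [[0, 0, 0], [0, 0, 0], 34], [[0, 0, 0], [0, 0, 0], 30], [[0, 0, 0], [0, 0, 0], 30]]'

```text
time: 13.25
tool_pos: [473.3, 218.3, 86.8]
ee_rot: [-0.001, 0.994, 0.113, 0.001]
force: [0.3, 0.2, 6.6]
opening: 0.411
grasp_force: 59.2
```

Call:
step_arm --deltas '[[[0, 1.5, 0], [0, 0, 0], 30], [[0, 3, 0], [0, 0, 0], 30], [[0, 3, 0], [0, 0, 0], 30], [[0, 3, 0], [0, 0, 0], 30]]'

```text
time: 13.58
tool_pos: [473.3, 219.6, 86.7]
ee_rot: [0.001, 0.994, 0.112, 0.001]
force: [0.6, -3.7, 8.7]
opening: 0.413
grasp_force: 59.8
```

Call:
step_arm --deltas '[[[0, -2, 0], [0, 0, 0], 30], [[0, -4, 0], [0, 0, 0], 30], [[0, -6, 0], [0, 0, 0], 30], [[0, -6, 0], [0, 0, 0], 30], [[0, -6, 0], [0, 0, 0], 30]]'

```text
time: 14.0
tool_pos: [473.3, 216.8, 86.8]
ee_rot: [-0.002, 0.994, 0.113, 0.002]
force: [-0.6, 4.6, 6.7]
opening: 0.408
grasp_force: 59.5
```

Every barrel moved less than 3 mm, but the closing fingers press down with about 7 N, and the friction from that could hide play. I'll take off the down-force and wiggle a bit wider here.

Call:
step_arm --deltas '[[[0, 1.5, 1.5], [0, 0, 0], 30], [[0, 3, 3], [0, 0, 0], 30], [[0, 3, 3], [0, 0, 0], 30], [[0, 3, 3], [0, 0, 0], 30]]'

```text
time: 14.33
tool_pos: [472.3, 217.5, 88.0]
ee_rot: [-0.0, 0.994, 0.113, 0.0]
force: [3.7, 3.1, -6.6]
opening: 0.408
grasp_force: 60.3
```

Call:
step_arm --deltas '[[[0, 2, 0], [0, 0, 0], 30], [[0, 4, 0], [0, 0, 0], 30], [[0, 4, 0], [0, 0, 0], 30], [[0, 4, 0], [0, 0, 0], 30]]'

```text
time: 14.67
tool_pos: [472.2, 219.5, 87.8]
ee_rot: [0.001, 0.994, 0.112, -0.001]
force: [4.3, -3.5, -6.1]
opening: 0.406
grasp_force: 60.3
```

Call:
step_arm --deltas '[[[0, -2, 0], [0, 0, 0], 30], [[0, -4, 0], [0, 0, 0], 30], [[0, -6, 0], [0, 0, 0], 30], [[0, -8, 0], [0, 0, 0], 30], [[0, -8, 0], [0, 0, 0], 30]]'

```text
time: 15.08
tool_pos: [472.3, 216.1, 88.6]
ee_rot: [-0.002, 0.994, 0.113, 0.001]
force: [2.6, 6.8, -8.3]
opening: 0.407
grasp_force: 60.5
```

It feels glued: pulling up moves it only ~1.2 mm at 6–8 N. Retesting the softest one, (642,108), without down-force.

Call:
step_arm --deltas '[[[0, 3.5, -1.5], [0, 0, 0], 30], [[0, 3.5, -1.5], [0, 0, 0], 60], [[0, 3.5, -1.5], [0, 0, 0], 85], [[0, 3.5, -1.5], [0, 0, 0], 85], [[0, 3.5, 13.5], [0, 0, 0], 85]]'

```text
time: 15.5
tool_pos: [470.2, 215.8, 100.0]
ee_rot: [0.001, 0.994, 0.113, -0.002]
force: [-0.1, 0.1, -0.7]
opening: 0.948
grasp_force: 0.0
```

Call:
step_arm --deltas '[[[0, 0, 25], [0, 0, 0], 85], [[0, 0, 60], [0, 0, 0], 85], [[30, -19, 60], [0, 0, 0], 85], [[60, -38, 60], [0, 0, 0], 85], [[90, -57, 60], [0, 0, 0], 85]]'

```text
time: 15.92
tool_pos: [563.0, 159.4, 163.1]
ee_rot: [0.0, 0.994, 0.113, 0.001]
force: [0.9, 0.5, -0.2]
opening: 0.997
grasp_force: 0.0
```

Call:
step_arm --deltas '[[[30, -19, 0], [0, 0, 0], 85], [[60, -38, 0], [0, 0, 0], 85], [[81, -51.5, 0], [0, 0, 0], 85], [[81, -51.5, 0], [0, 0, 0], 85], [[81, -51.5, 0], [0, 0, 0], 85]]'

```text
time: 16.33
tool_pos: [643.5, 106.7, 161.4]
ee_rot: [0.0, 0.994, 0.111, -0.001]
force: [-1.0, 1.1, -0.3]
opening: 0.996
grasp_force: 0.0
```

```bash
python3 - <<'E'
from h import *
f,s=wrist();print(s['tool_pos'],s['force'])
for X in([642,108,106],):
  p=project(f,X)[0];print(p)
  for r in lens(f,p): print(r,onplane(f,r[:2],106))
E
```

```text
[643.5171466  106.72216078 161.35744232] [-0.98241261  1.12828679 -0.31832443]
[323.54206569 235.12422053]
(np.float64(322.5), np.float64(233.5), np.int32(44), np.int32(42), np.int32(534)) [[642.8515134 108.7981152 106.       ]]
```

Call:
step_arm --deltas '[[[0, 1, -25], [0, 0, 0], 85], [[0, 1, -50], [0, 0, 0], 85], [[0, 1, -72], [0, 0, 0], 85], [[0, 1, -75], [0, 0, 0], 60], [[0, 1, -75], [0, 0, 0], 46]]'

```text
time: 16.8
tool_pos: [640.9, 110.6, 85.7]
ee_rot: [-0.0, 0.994, 0.114, -0.002]
force: [1.1, 0.1, 0.2]
opening: 0.741
grasp_force: 0.0
```

Call:
step_arm --deltas '[[[0, 0, 0], [0, 0, 0], 42], [[0, 0, 0], [0, 0, 0], 38], [[0, 0, 0], [0, 0, 0], 34], [[0, 0, 0], [0, 0, 0], 30], [[0, 0, 0], [0, 0, 0], 30]]'

```text
time: 17.22
tool_pos: [644.3, 110.1, 88.8]
ee_rot: [-0.0, 0.994, 0.113, 0.002]
force: [-1.0, -0.5, 6.6]
opening: 0.404
grasp_force: 59.1
```

Call:
step_arm --deltas '[[[0, 0, 1], [0, 0, 0], 30], [[0, 0, 2], [0, 0, 0], 30], [[0, 0, 2.5], [0, 0, 0], 30], [[0, 0, 2.5], [0, 0, 0], 30]]'

```text
time: 17.55
tool_pos: [643.0, 109.5, 89.3]
ee_rot: [0.0, 0.994, 0.113, -0.0]
force: [0.6, -1.0, -1.3]
opening: 0.408
grasp_force: 59.7
```

Call:
step_arm --deltas '[[[0, 2, 0], [0, 0, 0], 30], [[0, 4, 0], [0, 0, 0], 30], [[0, 4, 0], [0, 0, 0], 30], [[0, 4, 0], [0, 0, 0], 30]]'

```text
time: 17.88
tool_pos: [643.0, 113.6, 89.1]
ee_rot: [0.0, 0.994, 0.113, -0.0]
force: [0.1, 0.3, -1.0]
opening: 0.406
grasp_force: 59.8
```

Call:
step_arm --deltas '[[[0, -2, 0], [0, 0, 0], 30], [[0, -4, 0], [0, 0, 0], 30], [[0, -6, 0], [0, 0, 0], 30], [[0, -8, 0], [0, 0, 0], 30], [[0, -8, 0], [0, 0, 0], 30]]'

```text
time: 18.3
tool_pos: [643.2, 105.3, 89.3]
ee_rot: [-0.0, 0.994, 0.112, 0.0]
force: [0.9, 1.1, -1.6]
opening: 0.404
grasp_force: 59.9
```

This one slides 8.3 mm with about 1 N, so it is the loose barrel. Centring and drawing it straight up, then measuring the hole properly.

Call:
step_arm --deltas '[[[0, 2, 0], [0, 0, 0], 30], [[0, 4, 0], [0, 0, 0], 30], [[0, 4, 5], [0, 0, 0], 30], [[0, 4, 12], [0, 0, 0], 30], [[0, 4, 20], [0, 0, 0], 30]]'

```text
time: 18.72
tool_pos: [643.0, 109.7, 109.8]
ee_rot: [0.0, 0.994, 0.113, -0.0]
force: [-0.7, -1.0, -1.7]
opening: 0.408
grasp_force: 59.9
```

Call:
step_arm --deltas '[[[0, 0, 15], [0, 0, 0], 30], [[0, 0, 35], [0, 0, 0], 30], [[0, 0, 60], [0, 0, 0], 30], [[0, 0, 85], [0, 0, 0], 30], [[0, 0, 100], [0, 0, 0], 30]]'

```text
time: 19.13
tool_pos: [644.3, 109.9, 213.4]
ee_rot: [-0.0, 0.994, 0.113, 0.002]
force: [1.0, 0.4, -0.6]
opening: 0.408
grasp_force: 59.9
```

```bash
python3 - <<'E'
from h import *
s=sensors.read_state();print(s['tool_pos'],s['force'],s['opening'])
for n,seed in(('top',(418,173)),('scene',(258,300))):
    f=grab(n); img=cv2.cvtColor(cv2.imread(f'pics/{n}1.png'),cv2.COLOR_BGR2GRAY)
    u,v=seed;w=14;U=cv2.resize(img[v-w:v+w+1,u-w:u+w+1],None,fx=5,fy=5,interpolation=cv2.INTER_CUBIC)
    for t in (140,160,170,180):
        k,l,st,ce=cv2.connectedComponentsWithStats((U<t).astype(np.uint8))
        j=l[72,72]
        if j==0: continue
        x,y,ww,h,a=st[j]
        p=np.array([x+ww/2,y+h/2])/5-.5+[u-w,v-w]
        print(n,t,st[j],p,((ce[j]+.5)/5-.5+[u-w,v-w]).round(1),onplane(f,p,45)[0].round(1))
E
```

```text
[644.31841878 109.90973246 213.38218161] [ 1.03736243  0.35157405 -0.55511583] 0.4079858242971121
top 140 [  47   45   42   48 1304] [417.1 172.3] [416.8 172.8] [ 511.2 -229.8   45. ]
top 160 [  47   43   52   51 1933] [418.1 172.2] [418.  172.4] [ 511.5 -232.5   45. ]
top 170 [  46   43   54   52 2136] [418.1 172.3] [418.1 172.4] [ 511.2 -232.5   45. ]
top 180 [  46   42   54   53 2235] [418.1 172.2] [418.1 172.3] [ 511.5 -232.5   45. ]
scene 140 [  38   39   67   68 3543] [257.8 300.1] [257.8 300.2] [ 512.  -232.1   45. ]
scene 160 [  37   37   70   71 3820] [257.9 300. ] [257.8 300.1] [ 512.  -231.8   45. ]
scene 170 [  36   37   71   72 3970] [257.8 300.1] [257.8 300.1] [ 512.  -232.1   45. ]
scene 180 [  36   36   72   74 4131] [257.9 300.1] [257.9 300.1] [ 512.2 -232.    45. ]
```

Both views put the hole at (511.8,−232.2). With the wrist-versus-triangulation offset that becomes about (513,−230.5). Carrying the barrel over.

Call:
step_arm --deltas '[[[-4, -12, 0], [0, 0, 0], 30], [[-12, -32, 0], [0, 0, 0], 30], [[-22, -58, 0], [0, 0, 0], 30], [[-33, -86, 0], [0, 0, 0], 30], [[-44, -115, 0], [0, 0, 0], 30]]'

```text
time: 19.65
tool_pos: [597.1, -7.3, 207.7]
ee_rot: [0.0, 0.994, 0.113, -0.001]
force: [0.2, -1.0, -1.1]
opening: 0.408
grasp_force: 59.9
```

Call:
step_arm --deltas '[[[-11, -29, 0], [0, 0, 0], 30], [[-22, -58, 0], [0, 0, 0], 30], [[-33, -87, 0], [0, 0, 0], 30], [[-44, -116, 0], [0, 0, 0], 30], [[-55, -145, 0], [0, 0, 0], 30]]'

```text
time: 20.07
tool_pos: [541.7, -152.6, 207.9]
ee_rot: [-0.0, 0.994, 0.112, -0.001]
force: [1.1, 0.3, -1.5]
opening: 0.41
grasp_force: 59.9
```

Call:
step_arm --deltas '[[[-10, -27, 0], [0, 0, 0], 30], [[-19, -50, 0], [0, 0, 0], 30], [[-26, -68, 0], [0, 0, 0], 30], [[-31, -80, 0], [0, 0, 0], 30], [[-31, -80, 0], [0, 0, 0], 30]]'

```text
time: 20.48
tool_pos: [509.7, -234.6, 207.9]
ee_rot: [0.0, 0.994, 0.11, -0.002]
force: [-0.8, -0.8, -1.7]
opening: 0.41
grasp_force: 59.9
```

Call:
step_arm --deltas '[[[0, 0, -10], [0, 0, 0], 30], [[0, 0, -30], [0, 0, 0], 30], [[0, 0, -50], [0, 0, 0], 30], [[0, 0, -60], [0, 0, 0], 30], [[0, 0, -60], [0, 0, 0], 30]]'

```text
time: 20.9
tool_pos: [511.4, -228.3, 146.1]
ee_rot: [-0.002, 0.994, 0.114, -0.003]
force: [-0.6, -0.5, -1.6]
opening: 0.405
grasp_force: 59.9
```

```bash
python3 - <<'E'
from h import *
f,s=wrist();print(s['tool_pos'],s['force'],s['opening']);save(f,'w3.png')
g=grab('scene');save(g,'s3.png')
cv2.imwrite('pics/v3.png',np.hstack([cv2.imread('pics/w3.png'),cv2.resize(cv2.imread('pics/s3.png')[200:400,160:360],(400,400))])[:, 240:])
print(project(f,[513,-230.5,45]),project(g,[512,-232,45]))
E
```

```text
[ 511.42283637 -228.26438688  146.06747588] [-0.58232975 -0.5137798  -1.55443144] 0.4050010482597137
[[330.60058306 205.11440804]] [[257.83378251 300.061562  ]]
```

View pics/v3.png

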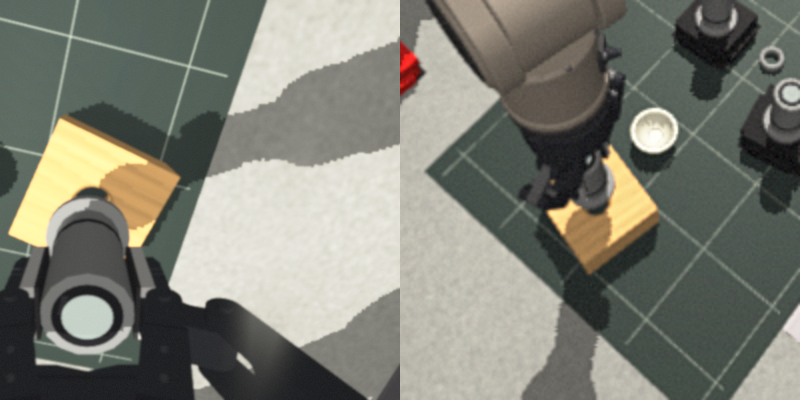

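The wrist view shows the barrel held upright (lens at (327,317)) with the hole's upper arc just showing at about (332,190), where the predicted centre (331,205) would put it. Letting the arm settle.

Call:
step_arm --deltas '[[[0, 0, 0], [0, 0, 0], 30], [[0, 0, 0], [0, 0, 0], 30], [[0, 0, 0], [0, 0, 0], 30], [[0, 0, 0], [0, 0, 0], 30], [[0, 0, 0], [0, 0, 0], 30]]'

```text
time: 21.42
tool_pos: [513.4, -230.5, 149.8]
ee_rot: [0.0, 0.994, 0.113, 0.0]
force: [-0.4, 0.2, -1.4]
opening: 0.409
grasp_force: 59.9
```

```bash
python3 - <<'E'
from h import *
f,s=wrist();print(s['tool_pos'],s['ee_rot'],s['force'])
p=project(f,[513,-230.5,45])[0];print(p)
u,v=int(p[0]),int(p[1]);c=f['pixels'][v-35:v+35,u-40:u+40]
cv2.imwrite('pics/hole.png',cv2.resize(cv2.cvtColor(c,cv2.COLOR_RGB2BGR),None,fx=7,fy=7,interpolation=cv2.INTER_CUBIC))
th=np.linspace(0,2*np.pi,12,endpoint=False)
q=project(f,np.c_[513+14*np.cos(th),-230.5+14*np.sin(th),45+0*th]);print('ring rows',q[:,1].min(),q[:,1].max(),'cols',q[:,0].min(),q[:,0].max(),'crop origin',u-40,v-35)
E
```

```text
[ 513.35404846 -230.49499047  149.79537232] [2.23086685e-04 9.93638082e-01 1.12619524e-01 3.92952907e-04] [-0.35312711  0.20933067 -1.42792997]
[326.24361182 205.99382665]
ring rows 187.46050009523307 223.90717541011466 cols 306.92913097213096 345.4061038750678 crop origin 286 170
```

View pics/hole.png

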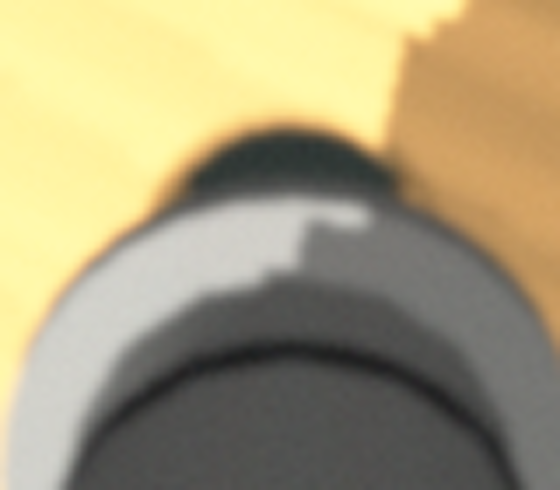

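The hole's top arc is at (327.4,187.9) and the prediction was (326.2,187.5), so alignment is within about 1 mm. Lowering.

Call:
step_arm --deltas '[[[0, 0, -6], [0, 0, 0], 30], [[0, 0, -14], [0, 0, 0], 30], [[0, 0, -22], [0, 0, 0], 30], [[0, 0, -26], [0, 0, 0], 30], [[0, 0, -28], [0, 0, 0], 30]]'

```text
time: 21.88
tool_pos: [512.3, -230.1, 119.8]
ee_rot: [-0.001, 0.994, 0.113, -0.001]
force: [-0.8, 0.8, -0.4]
opening: 0.406
grasp_force: 59.9
```

Call:
step_arm --deltas '[[[0, 0, -3], [0, 0, 0], 30], [[0, 0, -7], [0, 0, 0], 30], [[0, 0, -10], [0, 0, 0], 30], [[0, 0, -12], [0, 0, 0], 30], [[0, 0, -13], [0, 0, 0], 30]]'

```text
time: 22.3
tool_pos: [513.0, -230.4, 108.0]
ee_rot: [-0.0, 0.994, 0.113, -0.0]
force: [-0.2, -0.6, -1.2]
opening: 0.409
grasp_force: 59.9
```

Call:
step_arm --deltas '[[[0, 0, 0], [0, 0, 0], 30], [[0, 0, 0], [0, 0, 0], 30], [[0, 0, -1], [0, 0, 0], 30], [[0, 0, -2], [0, 0, 0], 30], [[0, 0, -2], [0, 0, 0], 30]]'

```text
time: 22.72
tool_pos: [513.1, -230.4, 106.2]
ee_rot: [0.0, 0.994, 0.113, -0.0]
force: [0.5, 0.6, -0.9]
opening: 0.403
grasp_force: 59.9
```

Call:
step_arm --deltas '[[[0, 0, -1], [0, 0, 0], 30], [[0, 0, -2], [0, 0, 0], 30], [[0, 0, -2.5], [0, 0, 0], 30], [[0, 0, -2.5], [0, 0, 0], 30], [[0, 0, -2.5], [0, 0, 0], 30]]'

```text
time: 23.13
tool_pos: [513.1, -230.4, 104.0]
ee_rot: [0.0, 0.994, 0.113, 0.0]
force: [-1.8, 0.3, 1.6]
opening: 0.404
grasp_force: 60.5
```

Call:
step_arm --deltas '[[[0, 0, -0.7], [0, 0, 0], 30], [[0, 0, -1.5], [0, 0, 0], 30], [[0, 0, -1.5], [0, 0, 0], 30], [[0, 0, -1.5], [0, 0, 0], 30]]'

```text
time: 23.47
tool_pos: [513.3, -230.5, 103.9]
ee_rot: [0.0, 0.994, 0.113, 0.0]
force: [-5.9, 1.0, 15.7]
opening: 0.409
grasp_force: 62.0
```

Flange contact at tool z ≈ 104, exactly as expected. Easing the pressure, releasing and lifting clear.

Call:
step_arm --deltas '[[[0, 0, 1], [0, 0, 0], 30], [[0, 0, 1], [0, 0, 0], 30], [[0, 0, 1], [0, 0, 0], 45], [[0, 0, 1], [0, 0, 0], 65], [[0, 0, 1], [0, 0, 0], 85]]'

```text
time: 23.88
tool_pos: [513.1, -230.4, 103.0]
ee_rot: [-0.0, 0.994, 0.113, -0.0]
force: [-0.1, 0.3, 0.4]
opening: 0.794
grasp_force: 0.0
```

Call:
step_arm --deltas '[[[0, 0, 0], [0, 0, 0], 85], [[0, 0, 0], [0, 0, 0], 85], [[0, 0, 10], [0, 0, 0], 85], [[0, 0, 30], [0, 0, 0], 85], [[0, 0, 55], [0, 0, 0], 85]]'

```text
time: 24.3
tool_pos: [512.0, -230.0, 158.1]
ee_rot: [-0.001, 0.994, 0.113, -0.001]
force: [0.4, 0.5, 0.2]
opening: 0.992
grasp_force: 0.0
```

Call:
step_arm --deltas '[[[0, 0, 30], [0, 0, 0], 85], [[0, 0, 60], [0, 0, 0], 85], [[0, -25, 80], [0, 0, 0], 85], [[0, -55, 80], [0, 0, 0], 85], [[0, -90, 80], [0, 0, 0], 85]]'

```text
time: 24.72
tool_pos: [514.7, -320.1, 241.5]
ee_rot: [0.001, 0.993, 0.114, 0.002]
force: [0.5, -0.1, -0.9]
opening: 0.995
grasp_force: 0.0
```

Call:
step_arm --deltas '[[[0, -35, 0], [0, 0, 0], 85], [[0, -65, 0], [0, 0, 0], 85], [[0, -80, 0], [0, 0, 0], 85], [[0, -80, 0], [0, 0, 0], 85], [[0, -80, 0], [0, 0, 0], 85]]'

```text
time: 25.13
tool_pos: [513.0, -400.1, 238.3]
ee_rot: [-0.0, 0.994, 0.112, 0.0]
force: [0.2, 1.8, -0.4]
opening: 0.992
grasp_force: 0.0
```

```bash
python3 - <<'E'
from h import *
g=grab('scene');save(g,'s4.png');t=grab('top');save(t,'t4.png')
cv2.imwrite('pics/v4.png',np.vstack([cv2.imread('pics/s4.png')[100:350,160:480],cv2.imread('pics/t4.png')[80:250,180:500]]).repeat(1,0))
E
```

```text
(no output)
```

View pics/v4.png

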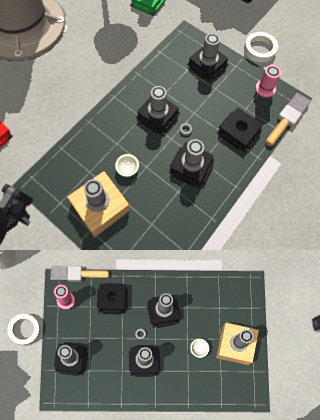

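The views show the loose barrel upright and flat on the stand, its block empty and in place, and the other three barrels and the bystanders where they were. Handing in.

```bash
python3 -c "from cell import order; print(order.job_done())"
```

```text
the job is handed in; nothing more can be done
None
```

The loose barrel was the one at about (643, 109) mm: it slid about 8 mm under roughly 1 N, while the other three felt glued. It now sits upright in the re-glue stand with its flange on the top face, and the job was handed in at about 25 s.

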